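# Close the notched incense burner

## Robot

A 6-joint arm with a two-finger parallel gripper is mounted at the origin on the work surface. World frame = base frame: x ahead of the robot, y to its left, z up, the work surface at z = 0. Lengths are in m, angles in rad, forces in N, time in s.
With the tool pointing down it reaches from about 0.275 to 0.775 m from the base axis. Payload 14.6 kg.
Tool frame: the origin (TCP) lies at the very end of the fingers, on their centre line; the grasp point (between the pads) lies 19 mm behind it; y points along the fingers, x is the direction in which the jaws open and shut, and the axes are right-handed (so a half turn about y gives the same grasp; the last joint's range is limited). The gripper opens to 85 mm and grips with 20 to 120 N. Pads are 22 mm wide; open, the fingers measure 114 mm over their backs; the gripper's body (76 mm by 85 mm) begins 54 mm behind the grasp point. The pads swing forward as they close: fully open they stand 13 mm farther back than shut.
Start: joints at [-1.466, 0.263, -0.048, 1.259, 0, 1.415], TCP at [0.135, -0.507, 0.231] pointing down, gripper open.
Joint ranges: [-2.65, 2.65], [-0.89, 1.7], [-1.18, 1.37], [-2.13, 2.11], [-1.35, 1.29], [-3.14, 3.14]. Speed limits (rad/s): [1.89, 1.89, 2.57, 2.79, 3.14, 3.14].

## Interface

Orientations are given as a unit quaternion [w, x, y, z].
In Python, from cell import readout, viewer, order gives the robot as it stands.
- The arm moves only by the tool carry_out, never from a script. Its arguments are lists of equal length, an entry for each row: "travel": the shift along the tool's x, y, z normalised to -1 to 1, where 1 is 15 cm, a list of three; "yaw": the turn about the tool's y normalised to -1 to 1, where 1 is 0.5 rad. A call has 1 to 8 rows; each row is the pose to reach, as a shift and turn from the pose commanded when the call began, along the tool's axes at that moment; what a row does not reach only later rows make up. A row lasts 1/8 s, in which the tool goes at most 62.5 mm and 10.7 degrees, less where a joint would pass 70% of its speed; a pose out of reach is approached as far as the arm can. A call with a number of a shift or a turn outside -1 to 1 is refused whole. A call with a gripper value outside its range is refused whole. "grip" is the closure, from 0 (fully open) to 1 (shut), set as the call begins (left out, the last holds). The fingers move at their own pace and stop on an object; "newtons" is the grip in N (left out, the last holds). Time passes only in rows, so rows that repeat a pose let the fingers close. It gives the time, the measured TCP pose, the force and the opening at its end, in the units of the state.
- readout.observe(): the state, without advancing time (a new reading comes with each control period).
- viewer.camera(name): name is "scene" or "side" or "wrist"; returns the picture (480x640x3 uint8, blue, green, red); there is no depth.
- viewer.camera_model(name): a dict with "fx", "fy", "cx", "cy" (pixels), "R" (3x3) and "t" (3): a world point X has camera coordinates R X + t; the wrist camera has in their place "T_tool_cam" (4x4, takes a point from camera to tool coordinates, whose origin is the TCP and whose axes are the tool frame's). Camera axes: x right, y down, z forward; pixel columns grow to the right and rows downward; lengths in m; the calibration is good to about 2 mm. A picture is of the moment at which its call begins: read the wrist's pose just before it. camera_model takes no time and is no camera call.
- order.finish_job(): hands the job in, once; it reports no verdict.
The state is a dict: "t": time; "joint_positions": joint angles; "joint_vel": joint speeds; "tau": joint torques, N m; "tcp_pos": TCP position; "tool_rot": TCP orientation; "contact_force": force on the tool from outside, world axes, zero at the start; "torque": the same for the moment, N m; "opening": finger opening in m.
Only numpy, scipy, OpenCV 4.12 (cv2) and the standard library are available. Lean on these libraries where they do the work, as an engineer would, in place of code of your own. Each camera call takes 0.05 s, during which the arm holds its last target.

## Task

Take the ash spatula off the incense burner and lay it flat in the black tray. Then set the lid on the burner with its red pin resting on top of the rim at least 30 degrees round from the notch, turn it round on the rim, so that it wipes the ash off, until the pin drops into the notch, and leave the lid sitting fully home and flat. Do not drop the spatula or the lid, and leave the candle, stick cup, tea cup and jar where they stand.

Things in the scene. Friction and masses are not known exactly. Their poses are not given: they have to be found in the camera images.
- burner_rim (a point): Centre of the mouth of the heavy brass incense burner (a fixed round bowl on three feet), at rim-top height, 75 mm above the table. Mouth 104 mm in diameter, rim 14 mm thick (132 mm outside), ash bed 41 mm below the rim. Two small side handles reach 84 mm from the axis at 50 mm height. z up; x points to the notch in the rim.
- burner_notch (a point): The notch in the burner's rim: mid-thickness of the rim (59 mm from the mouth's centre along the burner's x), at rim-top height. A slot about 16 mm wide, cut right through the rim wall and 14 mm deep, open at the top; its floor and the wall below it are painted red. Axes as the burner.
- lid_grip (a point): Grip point of the loose lid (0.42 kg), on its axis, inside the dark wooden bar handle: 64 mm long (lid's x), 14 wide (y), 38 high, on a brass disc 124 mm across, 6 thick. The point is 14 mm below the bar's top, 24 above the disc's top, 44 above the table at the start. Lid fully home: 30 mm above the rim; pin on the rim: 40 if held level, about 35 if let go (tips 5 degrees). z up; x points to the pin.
- lid_seat (a point): Centre of the underside of the lid's disc, 30 mm below the grip point. Below it is a round plug 98 mm in diameter, 14 mm deep, with a tapered foot (3 mm play all round in the burner's mouth); at the start the lid stands on the table on this plug. Home, the disc's underside lies on the rim. Axes as the lid.
- lid_pin (a point): The lid's key: a round red pin, 12 mm in diameter, along the lid's x just under the disc, sticking out 10 mm past its edge (end 72 mm from the lid's axis). This point is on the pin's axis, 59 mm from the lid's axis, 34 mm below the grip point; the pin's lowest line is 10 mm below the disc's underside. A red dot on the disc marks its side. Axes as the lid.
- spatula_mid (a point): Middle of the loose ash spatula, half-way up its bar: 0.12 kg, 190 mm long (its x). A blue bar 14 mm wide and 16 high runs from 95 mm behind this point to 28 ahead; then a flat steel blade 34 wide, 5 thick, to 95 ahead. Flat underside 8 mm below this point; balances within 8 mm of it. Starts lying across the burner's rim, clear of the notch. z up.
- tray_in (a point): Centre of the inner floor of the fixed black tray, 5 mm above the table. Outside 236 mm (its x) by 110 mm (its y), walls 5 mm thick, 14 mm high over the table; inside 226 by 100 mm. z up.
- candle: Bystander: red candle on a brass foot, 62 mm wide at the foot, 130 mm tall; origin at the centre of its underside.
- stick_cup: Bystander: dark metal cup 62 mm wide and 95 mm high holding upright incense sticks, 173 mm tall in all; origin at the centre of its underside.
- tea_cup: Bystander: blue ceramic cup, 68 mm wide, 55 mm high; origin at the centre of its underside.
- jar: Bystander: white jar with a brass cap, 72 mm wide, 85 mm high; origin at the centre of its underside.
Mind the look-alikes: they are no part of the job. Of the things like the part that bears spatula_mid, leave any that is orange; of the rest the larger one is meant.

How it is judged:
By the outcome, as a careful person would: the job done as asked, in the order asked, and still so for the second after the job is handed in, with the robot touching nothing.
It also fails if it takes over 67 s, if anything falls off the work surface, if the arm or the gripper's body presses on something with over 40 N, if the wrist force passes 120 N, or if a joint passes its speed limit or range.

## Working session

There is one attempt and no reset: what is moved stays moved. The work goes in short steps, Python scripts to look and compute and a tool call to move; the robot and the scene stay as the last step left them, time stands still between calls to the robot, and variables do not carry over. Pictures are saved under pics/ and viewed, and the job is handed in when it is done.

Besides the shell and the picture viewer there is one more tool, called after "Request:" as name(argument=value, ...) on one line, values as JSON. carry_out: Moves the arm, as the interface text tells. Its arguments: {"type":"object","properties":{"travel":{"type":"array"},"yaw":{"type":"array"},"grip":{"type":"number"},"newtons":{"type":"number"}},"required":["travel","yaw"]}

```bash
ls; mkdir -p pics; python3 - <<'E'
from cell import readout, viewer, order
import cv2, numpy as np
print(readout.observe())
for n in ("scene","side","wrist"):
    cv2.imwrite(f"pics/{n}0.png",viewer.camera(n))
    print(n,viewer.camera_model(n))
E
```

```text
pics
{'t': 0.0, 'joint_positions': array([-1.46630596e+00,  2.63545654e-01, -4.89316810e-02,  1.25937081e+00,
       -3.35485066e-05,  1.41548945e+00]), 'joint_vel': array([ 5.72255565e-04,  3.78208980e-05,  1.02280014e-03, -3.07692450e-04,
        9.66160822e-04, -7.25179203e-04]), 'tau': array([-2.49910699e-04, -6.37625456e+01,  3.84565079e+01,  1.35009436e-02,
       -1.80900352e-04, -4.19359992e-05]), 'tcp_pos': array([ 0.13481905, -0.50712495,  0.23081523]), 'tool_rot': array([ 0.56081563, -0.56029287,  0.43128543, -0.43075585]), 'contact_force': array([-0.49633375, -0.91090584,  0.85950159]), 'torque': array([-0.04571195,  0.03468396,  0.01037597]), 'opening': 0.08550291184152516}
scene {'fx': 582.493399943047, 'fy': 582.493399943047, 'cx': 322.03506471371827, 'cy': 237.6135009312653, 'R': array([[-0.3088738 ,  0.95110152, -0.00169271],
       [ 0.64090711,  0.20682136, -0.73923136],
       [-0.70273399, -0.22941407, -0.67344943]]), 't': array([ 0.27447993, -0.31248576,  1.7568206 ])}
side {'fx': 597.1408244768614, 'fy': 597.1408244768614, 'cx': 320.47870420811563, 'cy': 239.86061826808339, 'R': array([[ 0.99786585, -0.06180249, -0.02107592],
       [-0.05446587, -0.60975899, -0.79071325],
       [ 0.03601681,  0.79017367, -0.6118238 ]]), 't': array([-0.62613474,  0.0405502 ,  1.39578029])}
wrist {'fx': 348.78393924562357, 'fy': 348.78393924562357, 'cx': 318.01484566348495, 'cy': 237.240650709091, 'T_tool_cam': array([[ 9.99999599e-01,  6.28380691e-04, -6.38627981e-04,
        -1.04792326e-03],
       [ 7.88420032e-04, -2.78622868e-01,  9.60400268e-01,
        -1.41504925e-01],
       [ 4.25560625e-04, -9.60400387e-01, -2.78623252e-01,
         6.91000373e-02],
       [ 0.00000000e+00,  0.00000000e+00,  0.00000000e+00,
         1.00000000e+00]])}
```

View pics/scene0.png

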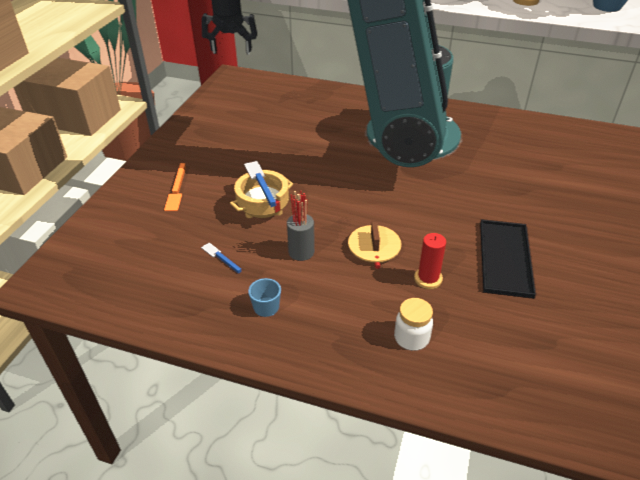

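View pics/side0.png

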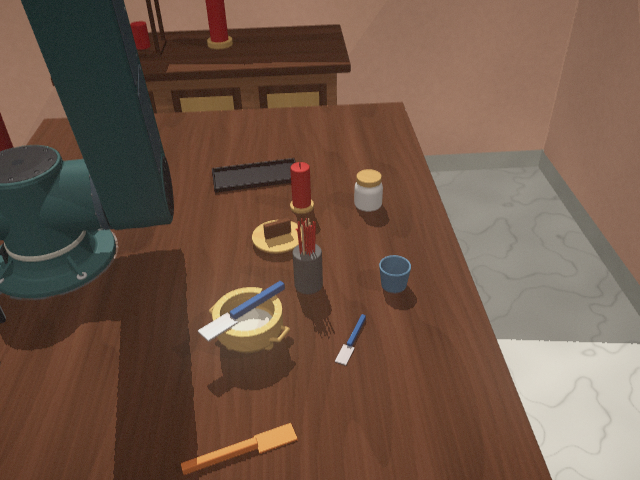

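View pics/wrist0.png

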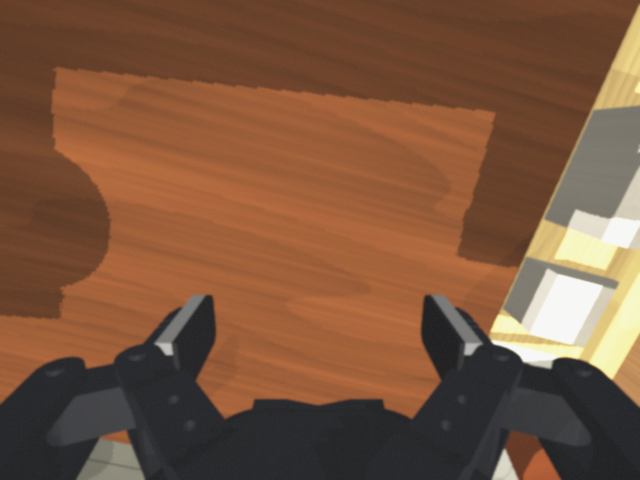

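```bash
python3 - <<'E'
import cv2, numpy as np
a=cv2.imread("pics/scene0.png"); b=cv2.imread("pics/side0.png")
cv2.imwrite("pics/z1.png",cv2.resize(a[150:230,220:310],None,fx=8,fy=7.5,interpolation=cv2.INTER_CUBIC)[:600])
cv2.imwrite("pics/z2.png",cv2.resize(b[270:360,190:300],None,fx=7,fy=6.6,interpolation=cv2.INTER_CUBIC)[:600])
cv2.imwrite("pics/z3.png",np.hstack([cv2.resize(a[215:275,340:410],(400,343),interpolation=cv2.INTER_CUBIC),cv2.resize(b[210:260,245:310],(400,343),interpolation=cv2.INTER_CUBIC)]))
E
```

```text
(no output)
```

View pics/z1.png

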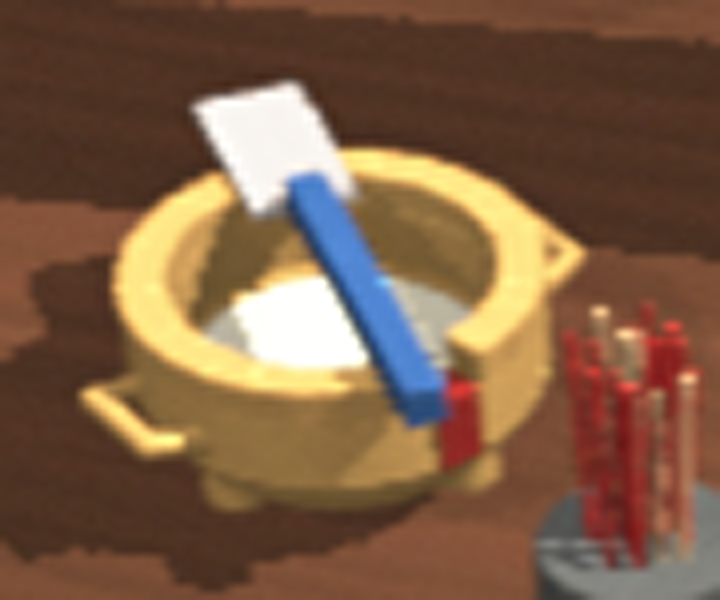

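View pics/z2.png

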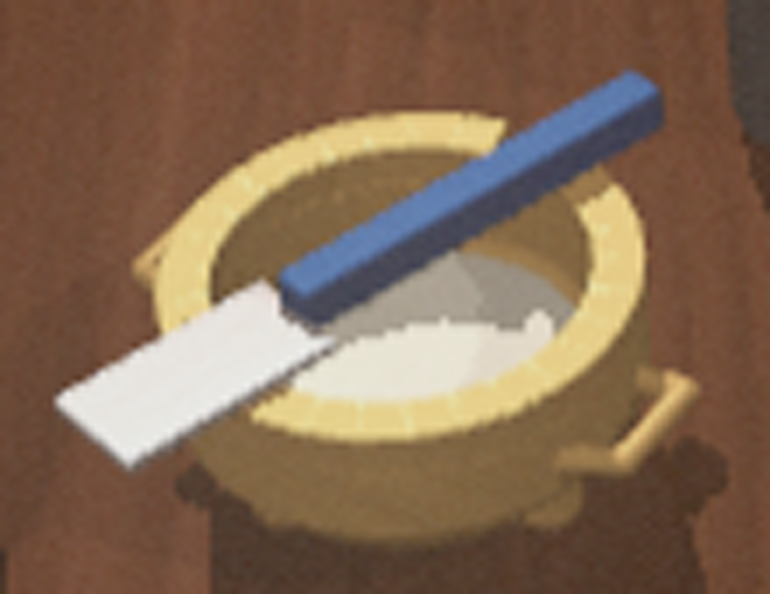

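View pics/z3.png

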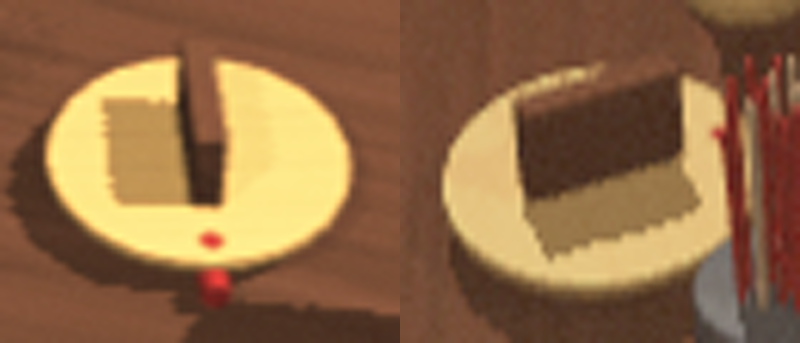

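```bash
cat > h.py <<'E'
import numpy as np, cv2
from scipy.optimize import least_squares
from scipy.spatial.transform import Rotation as Ro
from cell import readout, viewer
def pose():
    s=readout.observe(); q=s['tool_rot']; return s, Ro.from_quat([q[1],q[2],q[3],q[0]]).as_matrix(), np.array(s['tcp_pos'])
def cam(name, Rt=None):
    m=viewer.camera_model(name); K=(m['fx'],m['fy'],m['cx'],m['cy'])
    if name!='wrist': return K,np.array(m['R']),np.array(m['t'])
    R,p=Rt; T=np.eye(4);T[:3,:3]=R;T[:3,3]=p
    M=np.linalg.inv(T@np.array(m['T_tool_cam'])); return K,M[:3,:3],M[:3,3]
def proj(c,X):
    K,R,t=c; Y=np.atleast_2d(X)@R.T+t
    return np.c_[K[0]*Y[:,0]/Y[:,2]+K[2],K[1]*Y[:,1]/Y[:,2]+K[3]]
def ray(c,uv,z):
    K,R,t=c; uv=np.atleast_2d(np.array(uv,float))
    d=np.c_[(uv[:,0]-K[2])/K[0],(uv[:,1]-K[3])/K[1],np.ones(len(uv))]@R
    o=-R.T@t; return o+d*((z-o[2])/d[:,2])[:,None]
def circ(P,r):
    f=lambda c:np.hypot(P[:,0]-c[0],P[:,1]-c[1])-r
    s=least_squares(f,P[:,:2].mean(0),loss='soft_l1',f_scale=.002); return s.x,np.round(f(s.x)*1e3,1)
def unz(p,org,sc):
    p=np.atleast_2d(np.array(p,float)); return (p+.5)/np.array(sc)-.5+np.array(org)
E
python3 - <<'E'
from h import *
cs,cd=cam('scene'),cam('side')
S=lambda p:unz(p,(220,150),(8,7.5)); D=lambda p:unz(p,(190,270),(7,6.6))
print('rim scene',circ(ray(cs,S([(115,285),(385,150),(510,210),(548,290),(150,345),(300,392)]),.075),.066))
print('rim side',circ(ray(cd,D([(155,290),(260,150),(400,112),(500,122),(642,240),(625,310),(540,390),(400,440),(300,428)]),.075),.066))
print('inner side',circ(ray(cd,D([(212,265),(290,180),(400,150),(588,260),(400,402),(500,370)]),.075),.052))
print('notch scene corners top right outer', ray(cs,S([(452,350),(480,375),(443,470),(480,455)]),.075))
print('notch side', ray(cd,D([(503,122),(490,155),(585,205),(612,185)]),.075))
for n,c,f,bl,bt in(('scene',cs,S,[(195,105),(297,83),(355,188),(258,213)],[(290,183),(322,178),(445,378),(408,398)]),('side',cd,D,[(55,402),(130,465),(335,342),(265,280)],[(632,72),(663,93),(320,300),(282,272)])):
    B=ray(c,f(bl),.080)[:,:2];T=ray(c,f(bt),.091)[:,:2]
    print(n,'blade\n',B.round(4),'\nbar\n',T.round(4))
L=lambda p:unz(p,(340,215),(5.714,5.717)); M=lambda p:unz(np.array(p)-[400,0],(245,210),(6.154,6.86))
print('lid scene',circ(ray(cs,L([(45,150),(75,95),(140,58),(260,62),(335,110),(352,165),(320,225),(270,255),(90,230)]),.020),.062))
print('lid side',circ(ray(cd,M([(443,180),(470,115),(520,80),(590,62),(465,245),(520,275),(600,290)]),.020),.062))
print('bar scene',ray(cs,L([(181,40),(210,45),(225,142),(190,140)]),.058)[:,:2].round(4))
print('bar side',ray(cd,M([(513,100),(527,108),(680,70),(660,55)]),.058)[:,:2].round(4))
print('dot',ray(cs,L([(211,241)]),.020),'pin end',ray(cs,L([(216,287)]),.010))
import sys
a=cv2.imread("pics/scene0.png")
cv2.imwrite("pics/z4.png",cv2.resize(a[210:305,470:545],(600,600*95//75)[:2],interpolation=cv2.INTER_CUBIC)[:600] if 0 else cv2.resize(a[210:305,465:545],(500,594),interpolation=cv2.INTER_CUBIC))
E
```

```text
rim scene (array([ 0.4667925 , -0.29665882]), array([ 0.4,  1.3, -3.2,  3.3,  0.1, -0.2]))
rim side (array([ 0.46966641, -0.29148846]), array([-0.5,  0.7,  0.5, -0.7,  0.7, -0.3, -0.8,  2.2, -0.3]))
inner side (array([ 0.46976677, -0.29331912]), array([-0.8, -0.4, -0.6, -0.4, -0. , -1.5]))
notch scene corners top right outer [[ 0.49630986 -0.24458629  0.075     ]
 [ 0.50579606 -0.23183953  0.075     ]
 [ 0.55363086 -0.22503601  0.075     ]
 [ 0.54341699 -0.21734018  0.075     ]]
notch side [[ 0.49730675 -0.23197718  0.075     ]
 [ 0.49389675 -0.24627014  0.075     ]
 [ 0.52055855 -0.27007911  0.075     ]
 [ 0.52805072 -0.26216813  0.075     ]]
scene blade
 [[ 0.4007 -0.3707]
 [ 0.3784 -0.3444]
 [ 0.4296 -0.3032]
 [ 0.452  -0.3268]] 
bar
 [[ 0.4469 -0.3171]
 [ 0.4413 -0.3087]
 [ 0.5289 -0.2331]
 [ 0.5416 -0.2398]]
side blade
 [[ 0.3829 -0.3427]
 [ 0.4045 -0.3679]
 [ 0.4549 -0.3255]
 [ 0.4348 -0.2992]] 
bar
 [[ 0.5349 -0.2306]
 [ 0.5435 -0.2407]
 [ 0.4518 -0.3197]
 [ 0.4411 -0.3077]]
lid scene (array([0.52082094, 0.0111515 ]), array([ 2.1, -0. ,  1.6,  2.1,  1.9,  0.3,  0.5,  2.7,  3.9]))
lid side (array([0.52504466, 0.01497654]), array([-2.5,  0.1,  1.8,  2.5,  0.6,  0.8,  4.2]))
bar scene [[ 0.4974 -0.0053]
 [ 0.4968  0.0068]
 [ 0.5522  0.0269]
 [ 0.5554  0.0133]]
bar side [[0.4955 0.0067]
 [0.5009 0.0017]
 [0.5587 0.0183]
 [0.5512 0.0278]]
dot [[0.57007701 0.02798714 0.02      ]] pin end [[0.5849059  0.03438088 0.01      ]]
```

View pics/z4.png

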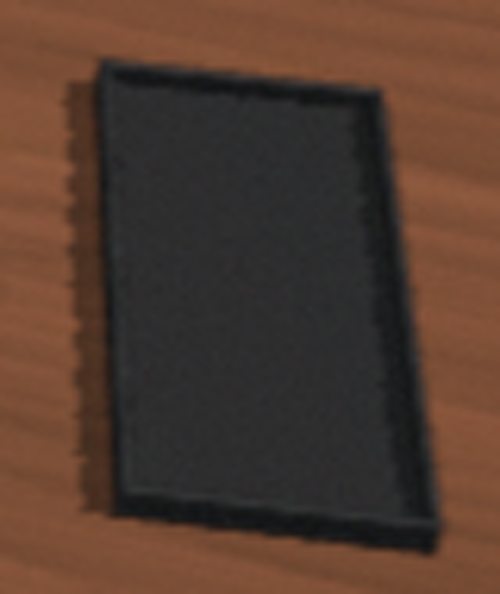

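```bash
python3 - <<'E'
from h import *
cs,cd=cam('scene'),cam('side')
S=lambda p:unz(p,(465,210),(6.25,594/95))
T=ray(cs,S([(100,62),(382,92),(438,522),(117,490)]),.014)[:,:2]; print(T.round(4),T.mean(0)); d=T[2]-T[1]+T[3]-T[0]; print(np.degrees(np.arctan2(d[1],d[0])),np.linalg.norm(d)/2,np.linalg.norm(T[1]-T[0]))
a=viewer  # base points, front bottom pixel of each bystander
for n,u,v in(('stick top ring scene',301,221),('tea',265,290),):
    pass
print('stick rim sc',ray(cs,[(301,224)],.095),'sd',ray(cd,[(308,250)],.095))
print('candle top sc',ray(cs,[(433,239)],.125),'sd',ray(cd,[(301,168)],.125))
print('jar top sc',ray(cs,[(416,311)],.085),'sd',ray(cd,[(369,177)],.085))
print('tea sc',ray(cs,[(265,287)],.055),'sd',ray(cd,[(396,266)],.055))
s,R,p=pose(); print(R.round(3))
E
```

```text
[[0.3563 0.2398]
 [0.3407 0.3472]
 [0.5684 0.3799]
 [0.5873 0.2725]] [0.46319362 0.30983876]
8.11675113784356 0.23163251771495827 0.10847662581030983
stick rim sc [[ 0.59609785 -0.14446595  0.095     ]] sd [[ 0.59446216 -0.1444572   0.095     ]]
candle top sc [[0.58849392 0.14812707 0.125     ]] sd [[0.59125944 0.13763547 0.125     ]]
jar top sc [[0.7595635 0.1501203 0.085    ]] sd [[0.7592226  0.14494484 0.085     ]]
tea sc [[ 0.76571782 -0.16538385  0.055     ]] sd [[ 0.77811925 -0.16477573  0.055     ]]
[[ 0.257 -0.     0.966]
 [-0.966  0.001  0.257]
 [-0.001 -1.     0.   ]]
```

```bash
cat >> h.py <<'E'
def plan(x,y,z,phi):
    s,R,p=pose(); d=R.T@(np.array([x,y,z])-p)/.15
    cur=np.degrees(np.arctan2(R[1,0],R[0,0])); dw=(phi-cur+180)%360-180
    print('t %.2f'%s['t'],'tcp',p.round(4),'phi %.2f'%cur,'down-tilt',R[:,1].round(4),'F',np.round(s['contact_force'],1),'open %.4f'%s['opening'])
    print('travel',d.round(3),'yaw',round(-np.radians(dw)/.5,3))
E
python3 -c "
from h import *
plan(.4655,-.296,.20,-50.4)"
```

```text
t 0.15 tcp [ 0.1348 -0.5072  0.231 ] phi -75.11 down-tilt [-1.e-04  8.e-04 -1.e+00] F [ 0.6 -0.4  0.7] open 0.0856
travel [-0.794  0.207  2.492] yaw -0.863
```

Request:
carry_out(travel=[[-0.3,0.05,0.35],[-0.6,0.1,0.7],[-0.8,0.2,1.0],[-0.8,0.2,1.0]], yaw=[0,0,0,0], grip=0.5)

```text
t: 0.65
tcp_pos: [0.2502, -0.3498, 0.2007]
tool_rot: [0.562, -0.561, 0.43, -0.43]
contact_force: [-1.0, -0.3, 0.3]
opening: 0.0428
```

Request:
carry_out(travel=[[0,0,0.4],[0,0,0.8],[0,0,1.0],[0,0,1.0]], yaw=[0,0,0,0])

```text
t: 1.15
tcp_pos: [0.3954, -0.3144, 0.2009]
tool_rot: [0.561, -0.561, 0.431, -0.43]
contact_force: [-0.9, -0.3, -0.8]
opening: 0.0431
```

```bash
python3 -c "
from h import *
plan(.4655,-.296,.20,-50.4)"
```

```text
t 1.15 tcp [ 0.3954 -0.3144  0.2009] phi -74.99 down-tilt [-2.e-04  2.e-04 -1.e+00] F [-0.9 -0.3 -0.8] open 0.0431
travel [0.002 0.006 0.483] yaw -0.858
```

Request:
carry_out(travel=[[0,0,0.2],[0,0,0.4],[0,0,0.48],[0,0,0.48],[0,0,0.48]], yaw=[-0.3,-0.6,-0.86,-0.86,-0.86])

```text
t: 1.78
tcp_pos: [0.4626, -0.2965, 0.2013]
tool_rot: [-0.639, 0.639, -0.303, 0.303]
contact_force: [0.0, -0.2, 0.0]
opening: 0.0427
```

```bash
python3 -c "
from h import *
plan(.4655,-.296,.20,-50.4)
cv2.imwrite('pics/w1.png',viewer.camera('wrist'))
"
```

```text
t 1.77 tcp [ 0.4626 -0.2965  0.2013] phi -50.70 down-tilt [-3.e-04  0.e+00 -1.e+00] F [ 0.  -0.2  0. ] open 0.0427
travel [0.01  0.009 0.017] yaw -0.01
```

View pics/w1.png

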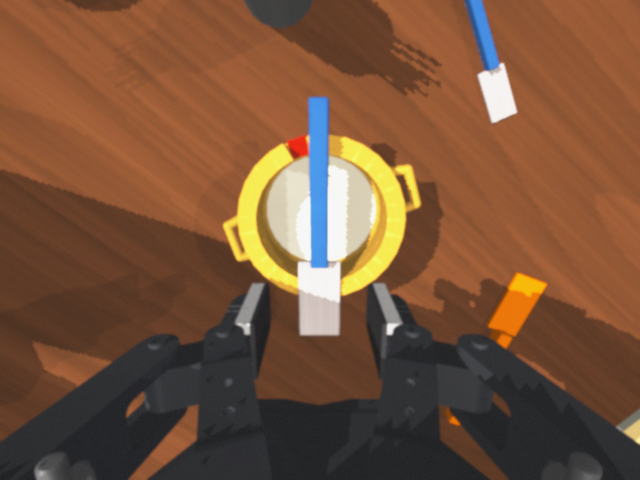

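```bash
python3 - <<'E'
from h import *
s,R,p=pose(); c=cam('wrist',(R,p)); im=cv2.imread('pics/w1.png'); hsv=cv2.cvtColor(im,cv2.COLOR_BGR2HSV)
b=cv2.inRange(hsv,(100,120,80),(125,255,255)); n,l,st,ce=cv2.connectedComponentsWithStats(b); i=[k for k in range(1,n) if l[200,318]==k][0]
ys,xs=np.where(l==i); r=cv2.minAreaRect(np.c_[xs,ys].astype(np.float32)); bx=cv2.boxPoints(r); B=ray(c,bx,.091); print(bx.round(1),B.round(4))
print('bar mid',B.mean(0))
bl=ray(c,[(301,334),(339,334),(340,263),(298,263)],.080); print('blade',bl.round(4))
tip=bl[:2].mean(0); back=B[np.argsort(np.linalg.norm(B-tip,axis=1))[2:]].mean(0); 
d=(tip-back)[:2]; print('tip',tip,'back',back,'len',np.linalg.norm(d),'mid',(tip+back)/2,'ang',np.degrees(np.arctan2(d[1],d[0])))
# rim circle: yellow mask contour
y=cv2.inRange(hsv,(18,90,120),(35,255,255)); y=cv2.morphologyEx(y,cv2.MORPH_OPEN,np.ones((9,9)))
P=[]
pc=proj(c,[[.4695,-.294,.075]])[0]
for a in np.arange(0,360,5):
    t=pc+np.outer(np.arange(40,110),[np.cos(np.radians(a)),np.sin(np.radians(a))]); v=y[t[:,1].astype(int),t[:,0].astype(int)]>0
    if v.any() : P.append(t[np.where(v)[0][-1]])
C=ray(c,P,.075); print(circ(C,.066))
rr=cv2.inRange(hsv,(0,150,100),(8,255,255))[130:170,270:330]; yy,xx=np.where(rr); print('red px',xx.min()+270,xx.max()+270,yy.min()+130,yy.max()+130)
N=ray(c,[(289,147),(293,158)],.075); print('notch far side',N)
E
```

```text
[[309.  97.]
 [327.  97.]
 [327. 266.]
 [309. 266.]] [[ 0.5311 -0.2301  0.091 ]
 [ 0.5388 -0.2394  0.091 ]
 [ 0.4455 -0.3171  0.091 ]
 [ 0.4367 -0.3064  0.091 ]]
bar mid [ 0.48805597 -0.27322903  0.091     ]
blade [[ 0.3808 -0.3424  0.08  ]
 [ 0.4014 -0.3675  0.08  ]
 [ 0.451  -0.3264  0.08  ]
 [ 0.4297 -0.3003  0.08  ]]
tip [ 0.39108609 -0.35492836  0.08      ] back [ 0.5349918  -0.23474597  0.091     ] len 0.18749043068225826 mid [ 0.46303895 -0.29483717  0.0855    ] ang -140.13316449519124
(array([ 0.46738061, -0.29418299]), array([-0.2, -0.7, -0.5, -0.2,  0.1,  0.4, -0.1, -0.7,  0.4, -0.2,  0.1,
        0.3,  0.4,  0.6, -0.3, -1.1, -2.2,  0.2, -0.1,  0.4,  0. ,  0.5,
        0.1,  0.5,  0.1, 10.7,  7.6,  0.6,  0.3, 10.4,  3. , -0.4,  0.2,
        0.1, -0. ,  0.7,  0.6,  0.6, -0.1, -0. ,  0. ,  0.1, -1.2, -2.1,
       -1.3,  0.2, -0.4, -0.4, -0.3, -0.3, -0.2, -0.1, -0. ,  7.4, 13.4,
       12.2, 11.8, 11.3, 11.6,  1.9]))
red px 286 307 134 157
notch far side [[ 0.49572747 -0.23902253  0.075     ]
 [ 0.49133189 -0.24626837  0.075     ]]
```

```bash
python3 -c "
from h import *
plan(.464,-.2955,.077,-50.1)"
```

```text
t 1.82 tcp [ 0.4627 -0.2964  0.2014] phi -50.68 down-tilt [-2.e-04 -1.e-04 -1.e+00] F [-0.2  0.   0.1] open 0.0427
travel [0.001 0.829 0.011] yaw -0.02
```

Request:
carry_out(travel=[[0,0.3,0.01],[0,0.6,0.01],[0,0.75,0.01],[0,0.83,0.01],[0,0.83,0.01],[0,0.83,0.01]], yaw=[-0.02,-0.02,-0.02,-0.02,-0.02,-0.02])

```text
t: 2.58
tcp_pos: [0.465, -0.2954, 0.0778]
tool_rot: [-0.641, 0.641, -0.298, 0.299]
contact_force: [0.2, -0.2, 0.1]
opening: 0.0423
```

```bash
python3 -c "
from h import *
plan(.464,-.2955,.077,-50.1)"
```

```text
t 2.58 tcp [ 0.465  -0.2954  0.0778] phi -49.94 down-tilt [ 0.0011 -0.001  -1.    ] F [ 0.2 -0.2  0.1] open 0.0423
travel [-0.004  0.005 -0.006] yaw 0.006
```

Close on the bar.

Request:
carry_out(travel=[[0,0,0],[0,0,0],[0,0,0],[0,0,0]], yaw=[0,0,0,0], grip=1, newtons=70)

```text
t: 3.08
tcp_pos: [0.465, -0.2952, 0.0777]
tool_rot: [-0.641, 0.641, -0.298, 0.299]
contact_force: [-1.2, 1.1, 7.6]
opening: 0.012
```

Request:
carry_out(travel=[[0,-0.02,0],[0,-0.05,0],[0,-0.1,0],[0,-0.15,0],[0,-0.2,0],[0,-0.2,0]], yaw=[0,0,0,0,0,0])

```text
t: 3.82
tcp_pos: [0.465, -0.2951, 0.1075]
tool_rot: [-0.641, 0.641, -0.298, 0.299]
contact_force: [-0.4, -0.7, -1.6]
opening: 0.0118
```

```bash
python3 -c "
from h import *
plan(.464,-.2955,.24,-50.1)
cv2.imwrite('pics/w2.png',viewer.camera('wrist'))
cv2.imwrite('pics/d2.png',cv2.resize(viewer.camera('side')[200:380,120:360],(800,600)))
"
```

```text
t 3.83 tcp [ 0.465  -0.2951  0.1075] phi -49.90 down-tilt [ 8.e-04 -7.e-04 -1.e+00] F [-0.4 -0.7 -1.6] open 0.0118
travel [-0.001 -0.884 -0.006] yaw 0.007
```

View pics/w2.png

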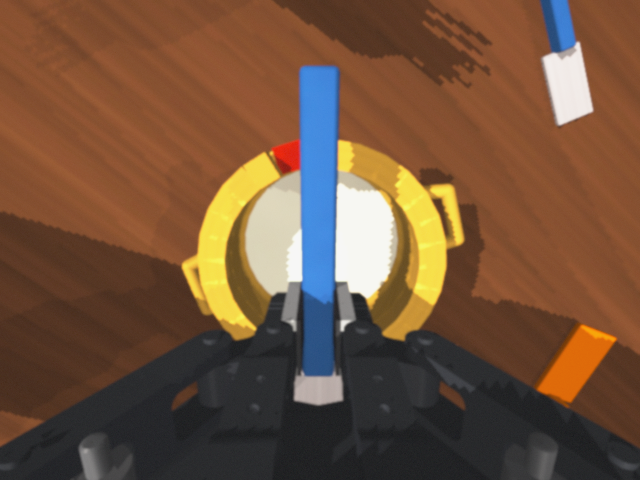

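View pics/d2.png

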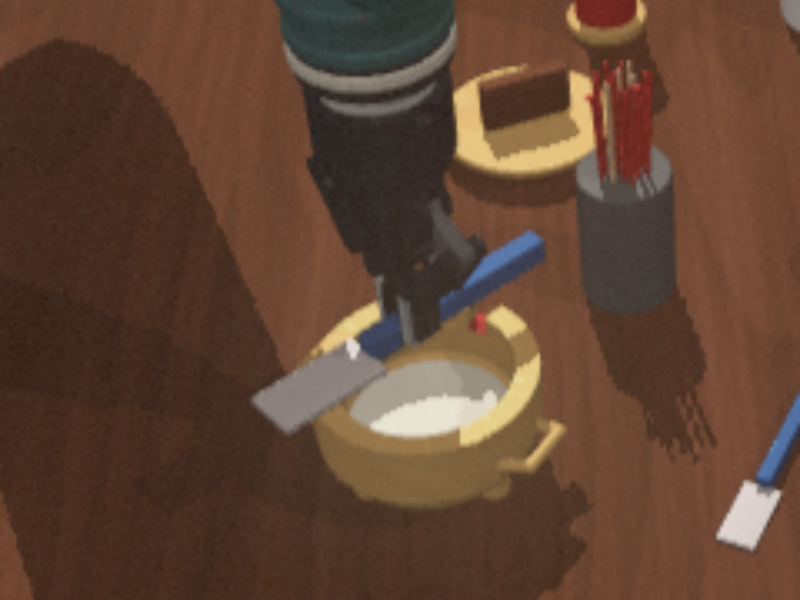

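Request:
carry_out(travel=[[0,-0.3,0],[0,-0.6,0],[0,-0.9,0],[0,-1,0],[0,-1,0]], yaw=[0,0,-0.3,-0.65,-1])

```text
t: 4.55
tcp_pos: [0.4651, -0.2952, 0.2578]
tool_rot: [-0.695, 0.696, -0.128, 0.129]
contact_force: [0.3, 1.1, -1.5]
opening: 0.0123
```

Request:
carry_out(travel=[[-0.09,0,0.23],[-0.18,0,0.46],[-0.27,0,0.7],[-0.36,0,0.93]], yaw=[-0.25,-0.5,-0.75,-1])

```text
t: 5.05
tcp_pos: [0.4647, -0.1441, 0.2565]
tool_rot: [0.706, -0.705, -0.047, 0.047]
contact_force: [0.7, 0.2, -0.4]
opening: 0.0123
```

Request:
carry_out(travel=[[0.03,0,0.25],[0.07,0,0.5],[0.1,0,0.75],[0.13,0,0.99]], yaw=[-0.25,-0.5,-0.75,-1])

```text
t: 5.55
tcp_pos: [0.4649, 0.0057, 0.2565]
tool_rot: [0.672, -0.672, -0.22, 0.22]
contact_force: [-0.3, 0.8, -1.7]
opening: 0.0121
```

```bash
python3 -c "
from h import *
plan(.463,.31,.25,98)"
```

```text
t 5.55 tcp [0.4649 0.0057 0.2565] phi 36.28 down-tilt [-4.e-04  1.e-04 -1.e+00] F [-0.3  0.8 -1.7] open 0.0121
travel [1.19  0.044 1.643] yaw -2.155
```

Request:
carry_out(travel=[[0.15,0,0.2],[0.3,0,0.4],[0.45,0,0.6],[0.59,0,0.8]], yaw=[-0.25,-0.5,-0.75,-1])

```text
t: 6.05
tcp_pos: [0.4659, 0.1548, 0.2565]
tool_rot: [0.597, -0.597, -0.379, 0.38]
contact_force: [0.5, 0.5, -1.0]
opening: 0.0121
```

Request:
carry_out(travel=[[0.23,0,0.11],[0.46,0,0.22],[0.7,0,0.33],[0.91,0,0.44],[0.91,0,0.44],[0.91,0,0.44]], yaw=[-0.25,-0.5,-0.75,-1,-1,-1])

```text
t: 6.8
tcp_pos: [0.4647, 0.3049, 0.2565]
tool_rot: [0.485, -0.485, -0.514, 0.514]
contact_force: [-0.5, -1.2, -1.5]
opening: 0.012
```

```bash
python3 -c "
from h import *
plan(.463,.31,.25,98)
cv2.imwrite('pics/w3.png',viewer.camera('wrist'))
"
```

```text
t 6.80 tcp [0.4647 0.3049 0.2565] phi 93.29 down-tilt [-5.e-04 -5.e-04 -1.e+00] F [-0.5 -1.2 -1.5] open 0.0120
travel [0.035 0.043 0.009] yaw -0.164
```

View pics/w3.png

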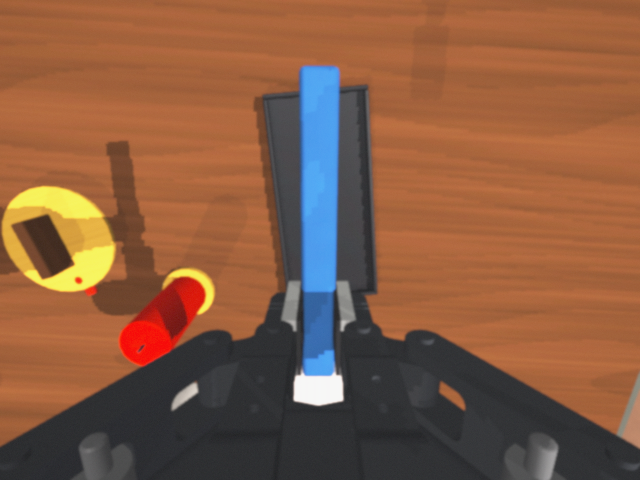

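```bash
python3 - <<'E'
from h import *
s,R,p=pose(); c=cam('wrist',(R,p))
T=ray(c,[(264,96),(367,87),(375,292)],.014)[:,:2];print(T.round(4),np.linalg.norm(T[0]-T[1]),np.linalg.norm(T[1]-T[2]))
print('centre',(T[0]+T[2])/2); d=T[2]-T[1]; print(np.degrees(np.arctan2(d[1],d[0]))); d=T[0]-T[1]; print(np.degrees(np.arctan2(d[1],d[0]))+90)
E
```

```text
[[0.3559 0.2437]
 [0.3413 0.3485]
 [0.5678 0.38  ]] 0.10573206779363253 0.22868011023514043
centre [0.46181356 0.31184497]
7.92043079572344
7.9219298965527685
```

Request:
carry_out(travel=[[0.02,0.3,0.005],[0.04,0.6,0.01],[0.04,0.9,0.01],[0.04,1.0,0.01],[0.04,1.0,0.01]], yaw=[-0.16,-0.16,-0.16,-0.16,-0.16])

```text
t: 7.48
tcp_pos: [0.4631, 0.3106, 0.1071]
tool_rot: [0.465, -0.464, -0.533, 0.533]
contact_force: [0.2, -0.7, 0.1]
opening: 0.0117
```

Request:
carry_out(travel=[[0,0.2,0],[0,0.37,0],[0,0.37,0],[0,0.37,0]], yaw=[0,0,0,0])

```text
t: 7.98
tcp_pos: [0.4641, 0.3115, 0.0531]
tool_rot: [-0.464, 0.465, 0.534, -0.533]
contact_force: [-0.7, 0.0, -0.5]
opening: 0.0123
```

```bash
python3 -c "
from h import *
plan(.4625,.311,.0085,98)
cv2.imwrite('pics/w4.png',viewer.camera('wrist'))
"
```

```text
t 7.97 tcp [0.4641 0.3115 0.0531] phi 97.91 down-tilt [ 0.0021  0.001  -1.    ] F [-0.7  0.  -0.5] open 0.0123
travel [-0.002  0.297  0.012] yaw -0.003
```

View pics/w4.png

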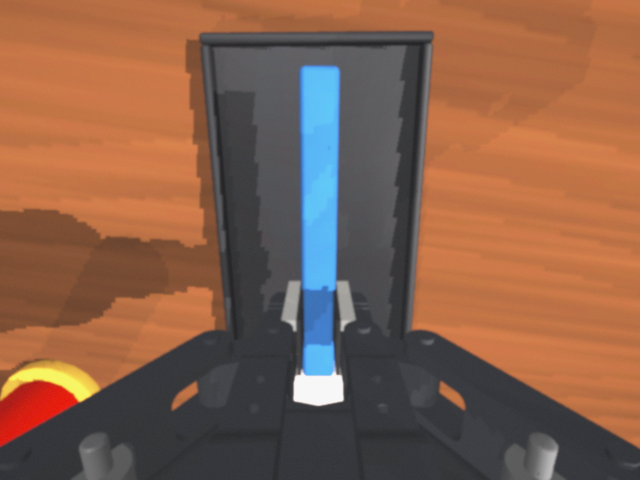

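Request:
carry_out(travel=[[0,0.15,0.01],[0,0.25,0.01],[0,0.28,0.01],[0,0.28,0.01]], yaw=[0,0,0,0])

```text
t: 8.52
tcp_pos: [0.4617, 0.3109, 0.0095]
tool_rot: [-0.464, 0.464, 0.533, -0.533]
contact_force: [-0.1, -0.5, -0.9]
opening: 0.0115
```

Request:
carry_out(travel=[[0,0.01,0],[0,0.02,0],[0,0.02,0]], yaw=[0,0,0])

```text
t: 8.9
tcp_pos: [0.4619, 0.3111, 0.0076]
tool_rot: [-0.464, 0.465, 0.534, -0.533]
contact_force: [-4.6, -2.4, 17.0]
opening: 0.0122
```

Request:
carry_out(travel=[[0,-0.005,0],[0,-0.005,0],[0,-0.005,0],[0,-0.005,0]], yaw=[0,0,0,0], grip=0.55)

```text
t: 9.4
tcp_pos: [0.4615, 0.3109, 0.007]
tool_rot: [0.464, -0.464, -0.533, 0.533]
contact_force: [-0.7, 0.9, 0.5]
opening: 0.0383
```

Request:
carry_out(travel=[[0,-0.1,0],[0,-0.3,0],[0,-0.6,0],[0,-1.0,0],[0,-1.0,0]], yaw=[0,0,0,0,0])

```text
t: 10.02
tcp_pos: [0.4633, 0.3118, 0.1622]
tool_rot: [-0.463, 0.465, 0.536, -0.531]
contact_force: [0.1, 0.2, 0.2]
opening: 0.0383
```

```bash
python3 -c "
from h import *
plan(.525,.0125,.2,109)
cv2.imwrite('pics/w5.png',viewer.camera('wrist'))
"
```

```text
t 10.03 tcp [0.4633 0.3118 0.1622] phi 97.92 down-tilt [ 0.0069  0.0033 -1.    ] F [0.1 0.2 0.2] open 0.0383
travel [-2.032 -0.256 -0.134] yaw -0.387
```

View pics/w5.png

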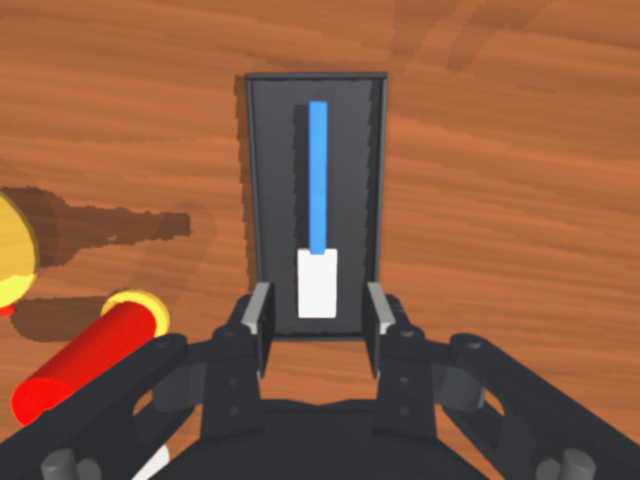

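Request:
carry_out(travel=[[-0.1,-0.2,0],[-0.4,-0.4,0],[-0.8,-0.4,0],[-1.0,-0.4,-0.07],[-1.0,-0.4,-0.07]], yaw=[0,0,0,0,0])

```text
t: 10.7
tcp_pos: [0.4928, 0.162, 0.2165]
tool_rot: [0.465, -0.465, -0.532, 0.533]
contact_force: [0.8, 1.0, -1.0]
opening: 0.0383
```

Request:
carry_out(travel=[[-0.35,0,0],[-0.7,0,0],[-1.0,0,-0.07],[-1.0,0,-0.07],[-1.0,0,-0.07],[-1.0,0,-0.07]], yaw=[-0.1,-0.2,-0.39,-0.39,-0.39,-0.39])

```text
t: 11.45
tcp_pos: [0.5232, 0.0178, 0.2169]
tool_rot: [0.41, -0.41, -0.576, 0.576]
contact_force: [-0.0, -0.2, 0.6]
opening: 0.0382
```

```bash
python3 -c "
from h import *
plan(.525,.0125,.2,109)
cv2.imwrite('pics/w6.png',viewer.camera('wrist'))
"
```

```text
t 11.45 tcp [0.5232 0.0178 0.2169] phi 109.15 down-tilt [-5.e-04  2.e-04 -1.e+00] F [-0.  -0.2  0.6] open 0.0382
travel [-0.037  0.113  0.   ] yaw 0.005
```

View pics/w6.png

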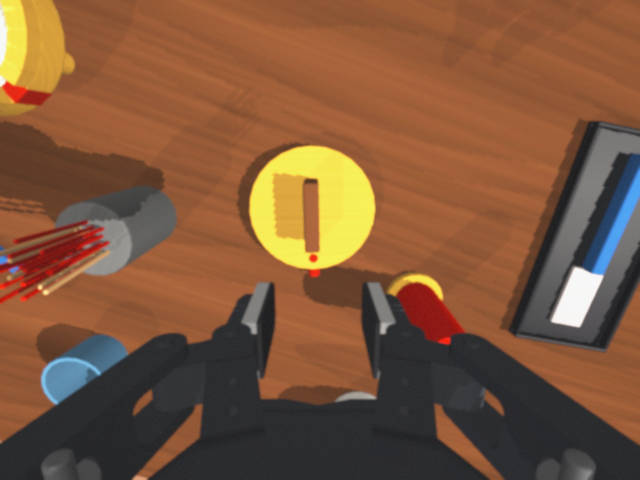

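```bash
python3 - <<'E'
from h import *
s,R,p=pose(); c=cam('wrist',(R,p)); im=cv2.imread('pics/w6.png'); hsv=cv2.cvtColor(im,cv2.COLOR_BGR2HSV)
y=cv2.inRange(hsv,(18,90,110),(35,255,255))
pc=np.array([313,207.])
P=[]
for a in np.arange(0,360,5):
    t=pc+np.outer(np.arange(30,75,.5),[np.cos(np.radians(a)),np.sin(np.radians(a))]); v=y[t[:,1].round().astype(int),t[:,0].round().astype(int)]>0
    if v.any(): P.append(t[np.where(v)[0][-1]])
print(circ(ray(c,P,.020),.062))
w=cv2.inRange(hsv,(0,60,30),(14,220,170))[170:255,295:330]; 
n,l,st,ce=cv2.connectedComponentsWithStats(w); i=1+np.argmax(st[1:,4]); print(st[i],)
T=ray(c,[(306,186),(317,186),(319,250),(306,250)],.058)[:,:2];print(T.round(4),T.mean(0))
dot=ray(c,[(313.5,258)],.020)[0]; pin=ray(c,[(315,273)],.010)[0]; print(dot,pin)
cv2.imwrite('pics/z6.png',cv2.resize(im[140:290,240:390],(600,600),interpolation=cv2.INTER_CUBIC))
E
```

```text
(array([0.52281468, 0.01258514]), array([ 0.5,  0.9, -0.6, -0.1, -0.6, -0.6, -0.1, -0. ,  0.5, -0. , -0.5,
        0. ,  0. , -0.6, -0.6, -0.1, -0.7, -0.2, -0.3, -0.4,  0.1,  0.5,
       -0.2, -0.4, -0. , -0.2,  0.2, -0.6, -0.2,  0.1,  0.5, -0.7, -0.8,
       -0.4, -0. ,  0.4, -0.1,  0.4, -0.1, -0.6, -0. ,  0.5,  0.2,  0.3,
       -0.5, -0.8, -0.2, -0.5,  0.2, -0.6, -0.4,  0.2, -0.1,  0.5, -0.3,
       -0.2, -0.5,  0. , -0.4, -0.3, -0.7,  0.2, -0.2,  0.2, -0.3,  0.2,
       -0.8, -0.4, -0.4,  0.1,  0.5, -0. ]))
[  8  10  14  70 327]
[[ 0.4969 -0.0009]
 [ 0.4938  0.0081]
 [ 0.5479  0.0288]
 [ 0.5518  0.0177]] [0.52256957 0.01341723]
[0.56969961 0.03055367 0.02      ] [0.58867553 0.03865833 0.01      ]
```

View pics/z6.png

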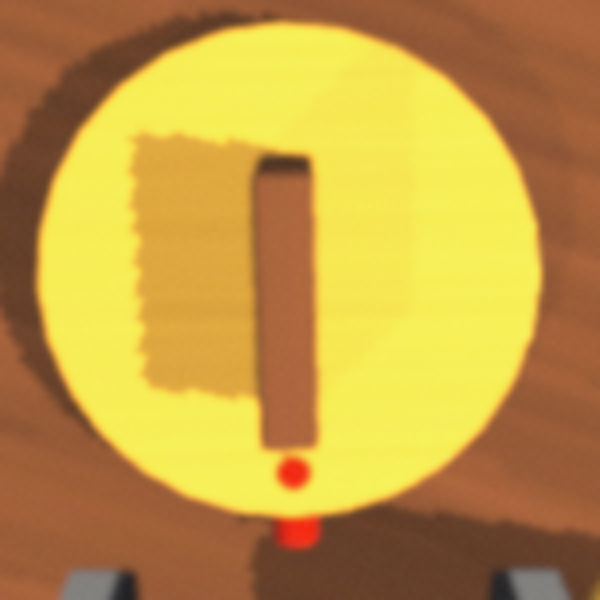

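```bash
python3 -c "
from h import *
plan(.5228,.0130,.08,111)
s,R,p=pose(); c=cam('wrist',(R,p))
T=ray(c,[(310.7,183),(312.5,251.7)],.058)[:,:2]; d=T[1]-T[0]; print(T.mean(0),np.degrees(np.arctan2(d[1],d[0])))
"
```

```text
t 11.50 tcp [0.5233 0.0177 0.217 ] phi 109.16 down-tilt [-2.e-04  2.e-04 -1.e+00] F [ 0.   0.1 -0.4] open 0.0386
travel [-0.029  0.913  0.013] yaw -0.064
[0.52223393 0.01294016] 20.35400959890678
```

Request:
carry_out(travel=[[-0.03,0.3,0.01],[-0.03,0.6,0.01],[-0.03,0.9,0.01],[-0.03,0.91,0.01],[-0.03,0.91,0.01]], yaw=[-0.05,-0.05,-0.05,-0.05,-0.05])

```text
t: 12.12
tcp_pos: [0.5243, 0.0122, 0.082]
tool_rot: [-0.402, 0.403, 0.581, -0.581]
contact_force: [-0.0, 0.3, 0.3]
opening: 0.0384
```

```bash
python3 -c "
from h import *
plan(.5228,.0130,.026,110.6)
cv2.imwrite('pics/w7.png',viewer.camera('wrist'))
"
```

```text
t 12.12 tcp [0.5243 0.0122 0.082 ] phi 110.55 down-tilt [ 1.3e-03 -1.0e-04 -1.0e+00] F [-0.   0.3  0.3] open 0.0384
travel [0.009 0.373 0.008] yaw -0.002
```

View pics/w7.png

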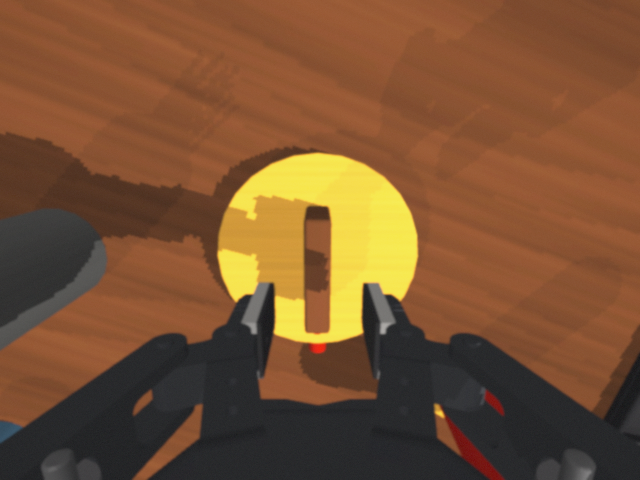

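Request:
carry_out(travel=[[0.01,0.2,0.005],[0.01,0.33,0.005],[0.01,0.37,0.005],[0.01,0.37,0.005]], yaw=[0,0,0,0])

```text
t: 12.68
tcp_pos: [0.5231, 0.013, 0.026]
tool_rot: [-0.403, 0.403, 0.581, -0.581]
contact_force: [0.3, -0.4, 1.5]
opening: 0.0381
```

Request:
carry_out(travel=[[0,0,0],[0,0,0],[0,0,0],[0,0,0],[0,0,0]], yaw=[0,0,0,0,0], grip=1, newtons=100)

```text
t: 13.3
tcp_pos: [0.5233, 0.0128, 0.0263]
tool_rot: [-0.402, 0.404, 0.581, -0.581]
contact_force: [-1.6, -1.4, 10.0]
opening: 0.0131
```

```bash
python3 -c "
from h import *
plan(.5228,.0130,.026,110.6)
"
```

```text
t 13.30 tcp [0.5233 0.0128 0.0263] phi 110.52 down-tilt [ 2.e-03 -6.e-04 -1.e+00] F [-1.6 -1.4 10. ] open 0.0131
travel [0.002 0.002 0.002] yaw -0.003
```

Request:
carry_out(travel=[[0,-0.05,0],[0,-0.2,0],[0,-0.4,0],[0,-0.6,0],[0,-0.8,0],[0,-0.8,0]], yaw=[0,0,0,0,0,0])

```text
t: 14.05
tcp_pos: [0.5234, 0.013, 0.1469]
tool_rot: [-0.402, 0.404, 0.582, -0.581]
contact_force: [0.7, -0.4, -5.6]
opening: 0.0126
```

```bash
python3 -c "
from h import *
plan(.4674,-.2942,.23,100)
cv2.imwrite('pics/w8.png',viewer.camera('wrist'))
cv2.imwrite('pics/d8.png',viewer.camera('side'))
"
```

```text
t 14.05 tcp [0.5234 0.013  0.1469] phi 110.53 down-tilt [ 3.4e-03 -4.0e-04 -1.0e+00] F [ 0.7 -0.4 -5.6] open 0.0126
travel [-1.788 -0.555  1.066] yaw 0.367
```

View pics/w8.png

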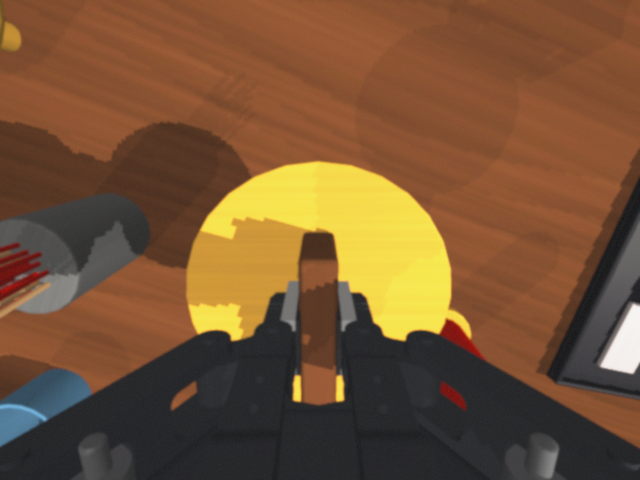

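View pics/d8.png

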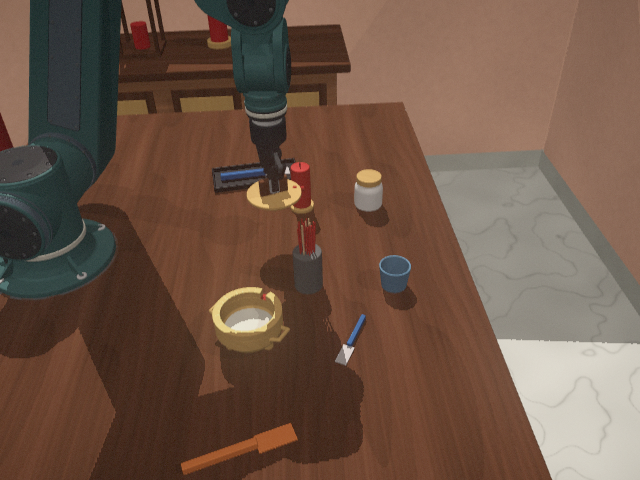

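```bash
python3 - <<'E'
import cv2
from h import *
b=cv2.imread("pics/d8.png"); a=viewer.camera('scene'); cv2.imwrite('pics/s8.png',a)
cv2.imwrite("pics/z8.png",np.hstack([cv2.resize(b[280:355,200:300],(400,300),interpolation=cv2.INTER_CUBIC),cv2.resize(a[160:225,220:307],(400,300),interpolation=cv2.INTER_CUBIC)]))
cv2.imwrite("pics/z9.png",cv2.resize(b[280:355,200:300],(800,600),interpolation=cv2.INTER_CUBIC))
E
```

```text
(no output)
```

View pics/z9.png

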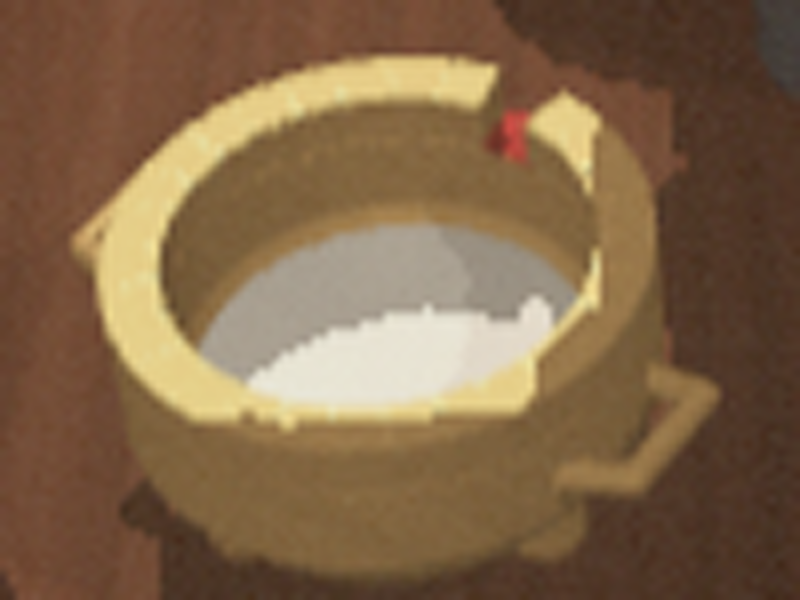

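View pics/z8.png

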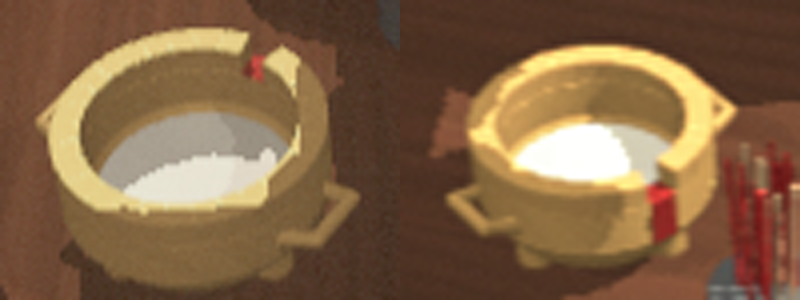

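```bash
python3 - <<'E'
from h import *
cd=cam('side'); cs=cam('scene'); D=lambda p:unz(p,(200,280),(8,8))
c,_=circ(ray(cd,D([(98,280),(130,195),(200,115),(300,67),(390,55),(460,60),(630,140),(657,210),(640,300)]),.075),.066); c2,r2=circ(ray(cd,D([(162,265),(190,190),(260,130),(350,103),(440,103),(590,190),(240,392),(180,340)]),.075),.052); print(c,_,c2,r2)
N=ray(cd,D([(497,67),(487,108),(565,92),(528,122)]),.075)[:,:2]; print(N.round(4))
for cc in (c,c2): print(np.degrees(np.arctan2(N[:,1]-cc[1],N[:,0]-cc[0])).round(1)); m=N.mean(0)-cc; print(np.degrees(np.arctan2(m[1],m[0])))
# scene
S=lambda p:unz(np.array(p)-[400,0],(220,160),(400/87,300/65))
O=ray(cs,S([(468,115),(490,75),(540,52),(590,44),(650,58),(695,85),(716,130)]),.075); c3,r3=circ(O,.066); print(c3,r3)
M=ray(cs,S([(661,160),(676,181),(647,188)]),.075)[:,:2]; print(M, np.degrees(np.arctan2(M[:,1]-c3[1],M[:,0]-c3[0])))
E
```

```text
[ 0.47121272 -0.29087632] [ 0.9 -1.4  0.5  1.2 -0.1 -1.   0.6 -0.1  0.2] [ 0.47053177 -0.2934475 ] [-1.  -0.1  1.3  0.4 -0.4  0.8  1.6  0.2]
[[ 0.4978 -0.2317]
 [ 0.4956 -0.2464]
 [ 0.5147 -0.2422]
 [ 0.5057 -0.2523]]
[65.8 61.3 48.2 48.2]
55.948157412603045
[66.2 61.9 49.2 49.5]
56.78271037067498
[ 0.46661145 -0.29901423] [-2.2  1.6  0.8  1.2 -3.6 -1.5  5.9]
[[ 0.4889038  -0.24665897]
 [ 0.50306305 -0.23269585]
 [ 0.51318714 -0.24504109]] [66.9361715  61.20479975 49.20770545]
```

```bash
python3 -c "
from h import *
plan(.57,-.275,.225,100)
"
```

```text
t 14.20 tcp [0.5218 0.0131 0.1439] phi 110.52 down-tilt [-1.6e-03  2.0e-04 -1.0e+00] F [-0.  -0.1 -4.7] open 0.0129
travel [-1.911 -0.541  0.373] yaw 0.367
```

Request:
carry_out(travel=[[0,-0.2,0],[0,-0.4,0],[-0.15,-0.56,0.05],[-0.4,-0.56,0.1],[-0.7,-0.56,0.15],[-0.95,-0.56,0.2]], yaw=[0,0,0,0,0,0])

```text
t: 14.95
tcp_pos: [0.5441, -0.1323, 0.2275]
tool_rot: [0.404, -0.402, -0.581, 0.581]
contact_force: [1.2, 0.8, -4.7]
opening: 0.0127
```

Request:
carry_out(travel=[[-0.25,0,0.05],[-0.5,0,0.1],[-0.75,0,0.15],[-0.95,0,0.17],[-0.95,0,0.17],[-0.95,0,0.17],[-0.95,0,0.17]], yaw=[0,0.1,0.2,0.37,0.37,0.37,0.37])

```text
t: 15.82
tcp_pos: [0.5703, -0.2724, 0.2288]
tool_rot: [-0.455, 0.454, 0.542, -0.542]
contact_force: [-0.4, 0.2, -4.0]
opening: 0.013
```

```bash
python3 -c "
from h import *
plan(.4674,-.2942,.225,100)
cv2.imwrite('pics/w9.png',viewer.camera('wrist'))
"
```

```text
t 15.82 tcp [ 0.5703 -0.2724  0.2288] phi 100.00 down-tilt [-5.e-04  5.e-04 -1.e+00] F [-0.4  0.2 -4. ] open 0.0130
travel [-0.024  0.026  0.7  ] yaw 0.0
```

View pics/w9.png

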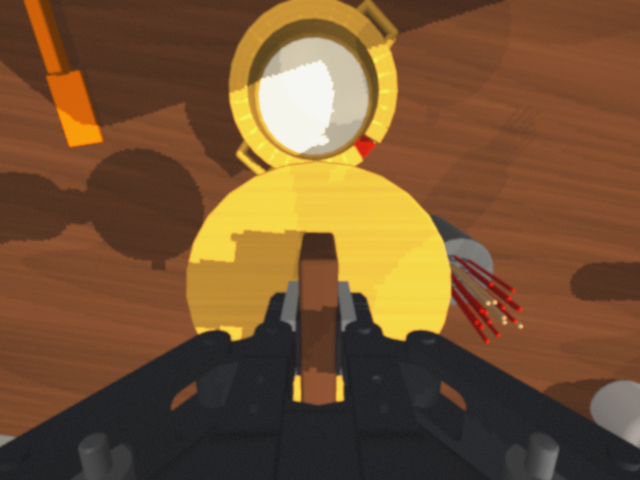

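```bash
python3 - <<'E'
from h import *
s,R,p=pose(); c=cam('wrist',(R,p)); im=cv2.imread('pics/w9.png'); hsv=cv2.cvtColor(im,cv2.COLOR_BGR2HSV)
y=cv2.inRange(hsv,(18,110,60),(35,255,255)); ctr=proj(c,[[.468,-.294,.075]])[0]; print('pred ctr',ctr)
Po=[];Pi=[]
for a in np.arange(0,360,4):
    u=np.array([np.cos(np.radians(a)),np.sin(np.radians(a))]); t=ctr+np.outer(np.arange(45,110,.5),u)
    ok=(t[:,1]>1)&(t[:,1]<478); t=t[ok]; v=y[t[:,1].round().astype(int),t[:,0].round().astype(int)]>0
    if v.any():
        j=np.where(v)[0]; Pi.append(t[j[0]]); 
        k=j[0]
        while k+1<len(v) and v[k+1]: k+=1
        Po.append(t[k])
for P,r in((Po,.066),(Pi,.052)):
    x,res=circ(ray(c,P,.075),r); print(x,res)
r=cv2.inRange(hsv,(0,180,110),(7,255,255)); r[:,:340]=0;r[:,390:]=0;r[175:]=0;r[:120]=0
yy,xx=np.where(r); print(xx.min(),xx.max(),yy.min(),yy.max(),xx.mean(),yy.mean())
for z in (.061,.075): print(ray(c,[(xx.mean(),yy.mean())],z))
cv2.imwrite('pics/z10.png',cv2.resize(im[110:180,320:400],(800,700)[:2],interpolation=cv2.INTER_CUBIC)[:600])
E
```

```text
pred ctr [312.20219842  93.88120617]
[ 0.46903115 -0.29346891] [ -0.1  -0.3   0.2   0.3  -0.1  -0.5  -0.9  -0.5  -1.   -2.4 -17.3 -17.9
 -18.9 -18.2  -2.   20.7  20.6  20.5  20.4  20.3  20.3  20.2  20.3  20.3
  20.4  20.5  20.7  20.9  21.   21.2  -1.1  -1.3  -1.5  -0.9  -0.7  12.9
   6.8  -0.6  -0.5  -0.9  -0.   -0.1  -0.2   0.5   0.4   0.2  -0.1   0.4
   0.  -20.9   0.    0.7   1.    1.2   0.7   1.2   1.1   1.3   1.5   1.7
 -17.    1.5   1.8   2.1   0.9  -0.2  -1.   -1.4  -1.4  -1.   -0.3   0.9
   2.1   1.8   2.1   9.8   1.9   2.    1.8   1.6   1.7  11.8   3.1   1.
   0.7   0.3   0.7   0.7   0.2   0.8]
[ 0.47804979 -0.29019287] [ -8.2  -8.8  -9.   -9.7 -10.7 -11.  -11.4 -11.3 -12.  -12.7 -12.6 -12.9
 -13.2 -13.8 -14.8 -15.3 -15.7 -14.9 -15.6 -16.2 -15.9 -15.8 -15.7 -15.5
 -16.  -14.8 -14.7 -14.5 -13.9 -14.  -13.7 -12.9 -12.5 -11.7 -11.2 -10.4
 -10.4 -10.   -8.8  -8.4  -8.1  -7.8  -7.2  -6.9  -6.7  -6.2  -5.7  -5.7
  -4.9  -3.8  -4.2  -3.6  -3.3  -2.4  -2.2  -2.1  -2.   -1.6  -1.2  -0.8
  -1.5  -1.2  -1.2  -0.6  -0.6  -0.7  -0.5  -0.9  -1.   -0.8  -1.3  -1.4
  -1.5  -1.3  -1.9  -2.   -2.2  -3.1  -2.7  -3.3  -3.5  -4.5  -4.9  -4.9
  -5.2  -5.3  -6.1  -6.9  -7.4  -7.6]
354 375 135 157 364.4139194139194 145.63003663003664
[[ 0.49947241 -0.24331691  0.061     ]]
[[ 0.4994474  -0.24516612  0.075     ]]
```

View pics/z10.png

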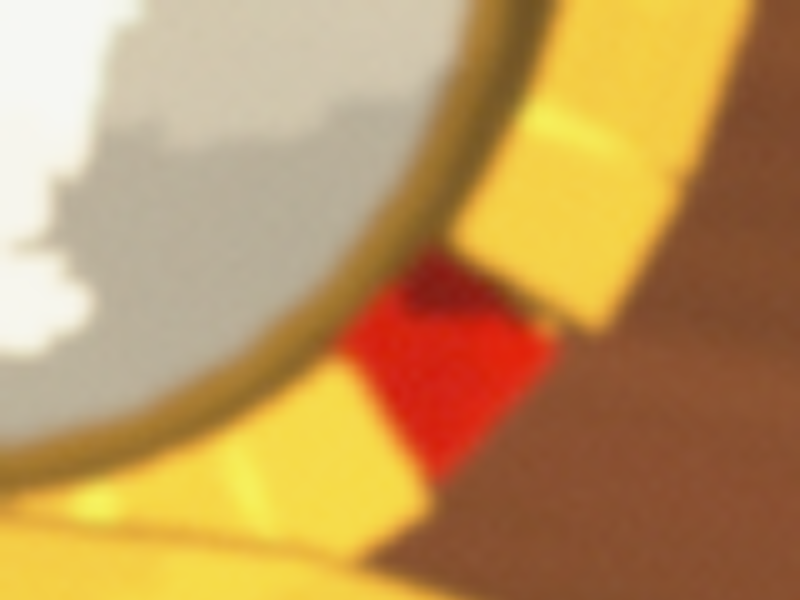

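```bash
python3 - <<'E'
from h import *
s,R,p=pose(); c=cam('wrist',(R,p)); im=cv2.imread('pics/w9.png'); hsv=cv2.cvtColor(im,cv2.COLOR_BGR2HSV)
y=cv2.inRange(hsv,(18,110,60),(35,255,255)); ctr=proj(c,[[.468,-.294,.075]])[0]
Po=[]
for a in np.r_[0:41:2,118:140:2,152:200:2,310:358:2]:
    u=np.array([np.cos(np.radians(a)),np.sin(np.radians(a))]); t=ctr+np.outer(np.arange(60,110,.5),u)
    t=t[(t[:,1]>2)&(t[:,1]<478)]; v=y[t[:,1].round().astype(int),t[:,0].round().astype(int)]>0
    if not v.any(): continue
    k=np.where(v)[0][0]
    while k+1<len(v) and v[k+1]: k+=1
    if k+1<len(v): Po.append(t[k])
W=ray(c,Po,.075); x,res=circ(W,.066); W=W[abs(res)<2.5]; x,res=circ(W,.066); print(x,res)
N=ray(c,unz([(450,245),(600,335),(345,360),(432,487)],(320,110),(10,10)),.075)[:,:2]
for cc in (x,(.4674,-.2942)):
  d=N-cc; print(N.round(4),np.degrees(np.arctan2(d[:,1],d[:,0])).round(1)); d=d.mean(0); print(np.degrees(np.arctan2(d[1],d[0])))
E
```

```text
[ 0.46735035 -0.29373329] [-0.1 -0.  -0.3 -0.1  0.4  0.1  0.6  0.3  0.3 -0.4  0.1  0.1 -0.3  0.6
  0.2  0.2 -0.2  0.2 -1.5  0.4  0.4  0.1  0.2 -0.2 -0.5  0.4  0.4  0.5
  1.   0.2  0.2 -0.2 -0.2  0.5  0.5  0.4 -0.1  0.2  0.1  0.8  0.2  0.5
  0.3  0.2  0.  -0.2  0.   0.2 -0.  -0.3 -0.1  0.4 -0.2 -0.4  0.6  0.2
  0.4  0.4  0.7 -0.1  2.2  0.3  0.2  0.1 -0.   0.3 -0.2 -0.   0.2  0.5
  0.3  0.1 -0.1 -0.3  0.7]
[[ 0.4905 -0.247 ]
 [ 0.4953 -0.2334]
 [ 0.5009 -0.2535]
 [ 0.5096 -0.2444]] [63.6 65.1 50.2 49.4]
57.17076059443108
[[ 0.4905 -0.247 ]
 [ 0.4953 -0.2334]
 [ 0.5009 -0.2535]
 [ 0.5096 -0.2444]] [63.9 65.4 50.5 49.7]
57.45765685107391
```

Request:
carry_out(travel=[[0,0,0.2],[0,0,0.4],[-0.02,0,0.6],[-0.02,0,0.7],[-0.02,0,0.7],[-0.02,0,0.7]], yaw=[0,0,0,0,0,0])

```text
t: 16.62
tcp_pos: [0.4682, -0.2942, 0.2291]
tool_rot: [-0.455, 0.455, 0.542, -0.541]
contact_force: [0.5, -0.9, -5.3]
opening: 0.0126
```

```bash
python3 -c "
from h import *
plan(.4676,-.294,.115,100)
"
```

```text
t 16.62 tcp [ 0.4682 -0.2942  0.2291] phi 99.95 down-tilt [ 5.e-04 -0.e+00 -1.e+00] F [ 0.5 -0.9 -5.3] open 0.0126
travel [0.002 0.76  0.004] yaw -0.002
```

Request:
carry_out(travel=[[0,0.25,0],[0,0.5,0],[0,0.7,0],[0,0.76,0],[0,0.76,0]], yaw=[0,0,0,0,0])

```text
t: 17.25
tcp_pos: [0.468, -0.2943, 0.1152]
tool_rot: [-0.455, 0.455, 0.542, -0.541]
contact_force: [-0.1, 0.1, -3.9]
opening: 0.0124
```

```bash
python3 -c "
from h import *
plan(.4676,-.294,.0985,100)
cv2.imwrite('pics/z11.png',np.hstack([cv2.resize(viewer.camera('side')[230:380,170:320],(400,400)),cv2.resize(viewer.camera('scene')[120:240,200:320],(400,400))]))
"
```

```text
t 17.25 tcp [ 0.468  -0.2943  0.1152] phi 99.95 down-tilt [-1.e-04  2.e-04 -1.e+00] F [-0.1  0.1 -3.9] open 0.0124
travel [0.003 0.111 0.002] yaw -0.002
```

View pics/z11.png

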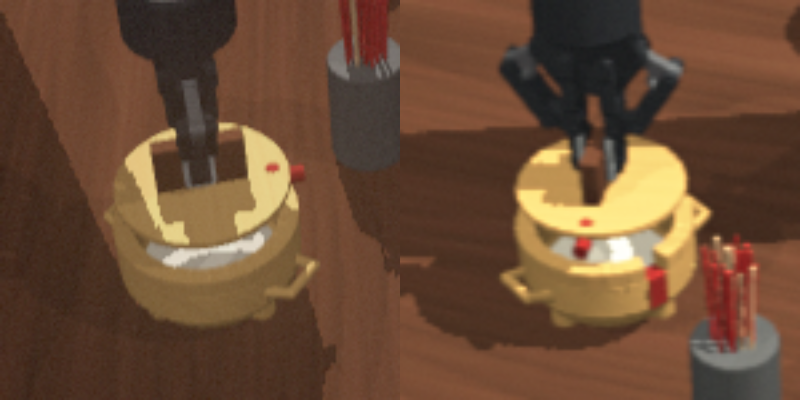

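Request:
carry_out(travel=[[0,0.05,0],[0,0.09,0],[0,0.11,0],[0,0.11,0]], yaw=[0,0,0,0])

```text
t: 17.85
tcp_pos: [0.4674, -0.2943, 0.0983]
tool_rot: [0.455, -0.455, -0.541, 0.541]
contact_force: [0.3, -0.6, -4.5]
opening: 0.0128
```

Request:
carry_out(travel=[[0,0.005,0],[0,0.01,0],[0,0.01,0]], yaw=[0,0,0])

```text
t: 18.23
tcp_pos: [0.4676, -0.2945, 0.0972]
tool_rot: [0.455, -0.455, -0.541, 0.541]
contact_force: [-1.4, -0.2, -1.9]
opening: 0.0127
```

Request:
carry_out(travel=[[0,0.004,0],[0,0.004,0],[0,0.004,0]], yaw=[0,0,0])

```text
t: 18.6
tcp_pos: [0.4675, -0.2946, 0.0968]
tool_rot: [0.455, -0.455, -0.541, 0.541]
contact_force: [-5.7, 0.2, 5.2]
opening: 0.0128
```

```bash
python3 -c "
from h import *
plan(.4674,-.294,.0985,100)
cv2.imwrite('pics/z12.png',np.hstack([cv2.resize(viewer.camera('side')[230:380,170:320],(400,400)),cv2.resize(viewer.camera('scene')[120:240,200:320],(400,400))]))
"
```

```text
t 18.60 tcp [ 0.4675 -0.2946  0.0968] phi 99.92 down-tilt [ 2.e-04 -5.e-04 -1.e+00] F [-5.7  0.2  5.2] open 0.0128
travel [ 0.004 -0.011 -0.   ] yaw -0.003
```

View pics/z12.png

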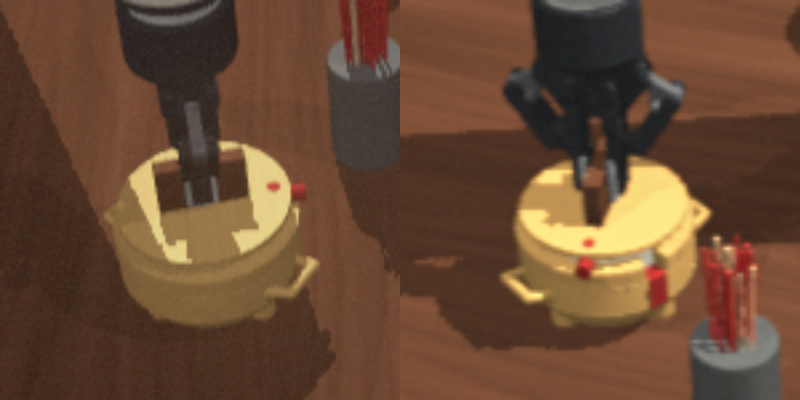

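Request:
carry_out(travel=[[0,0,0],[0,0,0],[0,0,0],[0,0,0],[0,0,0],[0,0,0],[0,0,0],[0,0,0]], yaw=[-0.1,-0.2,-0.3,-0.4,-0.5,-0.6,-0.7,-0.7])

```text
t: 19.7
tcp_pos: [0.4682, -0.2949, 0.0968]
tool_rot: [0.353, -0.354, -0.612, 0.612]
contact_force: [2.7, -2.5, 2.0]
opening: 0.0128
```

```bash
python3 -c "
from h import *
plan(.4674,-.294,.0965,147)
"
```

```text
t 19.70 tcp [ 0.4682 -0.2949  0.0968] phi 119.95 down-tilt [ 1.6e-03 -9.0e-04 -1.0e+00] F [ 2.7 -2.5  2. ] open 0.0128
travel [0.008 0.002 0.002] yaw -0.944
```

Request:
carry_out(travel=[[0,0,0],[0,0.002,0],[0,0.002,0],[0,0.002,0],[0,0.002,0],[0,0.002,0],[0,0.002,0]], yaw=[-0.1,-0.2,-0.3,-0.4,-0.5,-0.6,-0.6])

```text
t: 20.58
tcp_pos: [0.4683, -0.2949, 0.0967]
tool_rot: [0.258, -0.259, -0.658, 0.658]
contact_force: [2.5, -3.3, 4.4]
opening: 0.0127
```

```bash
python3 -c "
from h import *
plan(.4674,-.294,.0965,147)
cv2.imwrite('pics/z13.png',np.hstack([cv2.resize(viewer.camera('side')[230:380,170:320],(400,400)),cv2.resize(viewer.camera('scene')[120:240,200:320],(400,400))]))
"
```

```text
t 20.57 tcp [ 0.4683 -0.2949  0.0967] phi 137.09 down-tilt [ 0.0018 -0.0011 -1.    ] F [ 2.5 -3.3  4.4] open 0.0127
travel [ 0.009  0.001 -0.001] yaw -0.346
```

View pics/z13.png

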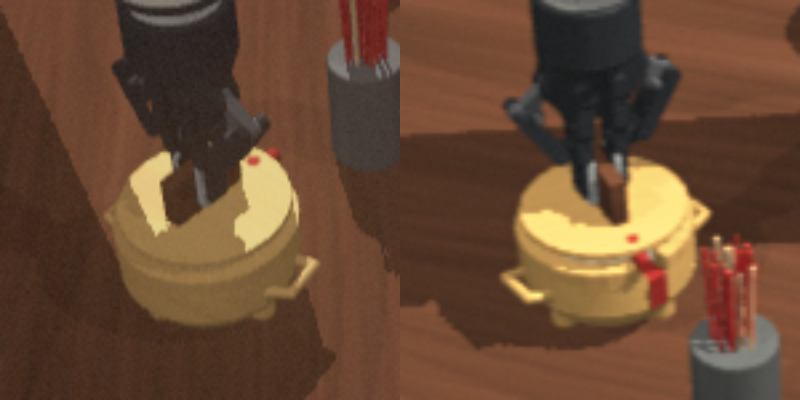

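Request:
carry_out(travel=[[0.004,0.003,0],[0.004,0.003,0],[0.004,0.003,0],[0.004,0.003,0],[0.004,0.003,0]], yaw=[-0.05,-0.1,-0.15,-0.2,-0.2])

```text
t: 21.3
tcp_pos: [0.4667, -0.2937, 0.0953]
tool_rot: [-0.225, 0.225, 0.67, -0.67]
contact_force: [-0.2, 0.1, -5.8]
opening: 0.0127
```

Request:
carry_out(travel=[[0,0,0],[0,0,0],[0,0,0],[0,0,0]], yaw=[-0.03,-0.06,-0.09,-0.09])

```text
t: 21.8
tcp_pos: [0.4671, -0.294, 0.0957]
tool_rot: [0.21, -0.21, -0.675, 0.675]
contact_force: [-0.6, 0.2, -4.7]
opening: 0.0126
```

```bash
python3 -c "
from h import *
plan(.4674,-.294,.0965,147)"
```

```text
t 21.80 tcp [ 0.4671 -0.294   0.0957] phi 145.49 down-tilt [-0. -0. -1.] F [-0.6  0.2 -4.7] open 0.0126
travel [-0.002 -0.005 -0.001] yaw -0.053
```

Request:
carry_out(travel=[[0,0.01,0],[0,0.02,0],[0,0.03,0],[0,0.03,0]], yaw=[-0.02,-0.02,-0.02,-0.02])

```text
t: 22.3
tcp_pos: [0.4672, -0.2941, 0.0911]
tool_rot: [0.206, -0.207, -0.676, 0.676]
contact_force: [1.4, -1.2, -5.5]
opening: 0.0125
```

Request:
carry_out(travel=[[0,0.008,0],[0,0.015,0],[0,0.02,0],[0,0.02,0]], yaw=[0,0,0,0])

```text
t: 22.8
tcp_pos: [0.4671, -0.2941, 0.0882]
tool_rot: [0.206, -0.207, -0.676, 0.676]
contact_force: [1.8, -1.2, -5.3]
opening: 0.0124
```

```bash
python3 -c "
from h import *
plan(.4674,-.294,.0873,147)"
```

```text
t 22.80 tcp [ 0.4671 -0.2941  0.0882] phi 146.04 down-tilt [ 1.e-04 -1.e-04 -1.e+00] F [ 1.8 -1.2 -5.3] open 0.0124
travel [-0.001  0.006 -0.001] yaw -0.033
```

Request:
carry_out(travel=[[0,0.005,0],[0,0.01,0],[0,0.01,0]], yaw=[0,0,0])

```text
t: 23.18
tcp_pos: [0.4672, -0.2941, 0.0873]
tool_rot: [0.206, -0.207, -0.676, 0.676]
contact_force: [-0.3, -0.1, 6.6]
opening: 0.0126
```

```bash
python3 -c "
from h import *
plan(.4674,-.294,.0873,147)
cv2.imwrite('pics/z14.png',np.hstack([cv2.resize(viewer.camera('side')[230:380,170:320],(400,400)),cv2.resize(viewer.camera('scene')[120:240,200:320],(400,400))]))"
```

```text
t 23.18 tcp [ 0.4672 -0.2941  0.0873] phi 146.04 down-tilt [ 6.e-04 -6.e-04 -1.e+00] F [-0.3 -0.1  6.6] open 0.0126
travel [-0.001 -0.    -0.001] yaw -0.033
```

View pics/z14.png

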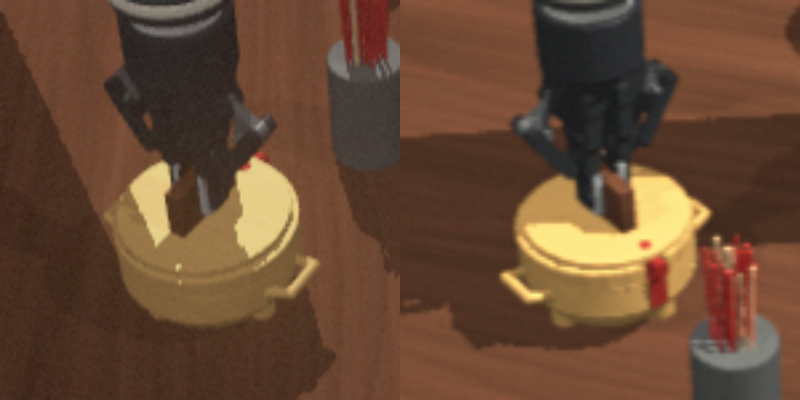

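Request:
carry_out(travel=[[0,0,0],[0,0,0],[0,0,0],[0,0,0]], yaw=[0,0,0,0], grip=0.55)

```text
t: 23.78
tcp_pos: [0.467, -0.2939, 0.0866]
tool_rot: [-0.207, 0.206, 0.676, -0.676]
contact_force: [-0.5, 0.6, -0.3]
opening: 0.0383
```

Request:
carry_out(travel=[[0,-0.1,0],[0,-0.3,0],[0,-0.6,0],[0,-0.9,0],[0,-0.9,0],[0,-0.9,0]], yaw=[0,0,0,0,0,0])

```text
t: 24.52
tcp_pos: [0.4669, -0.2939, 0.2217]
tool_rot: [-0.206, 0.206, 0.676, -0.676]
contact_force: [0.6, 0.3, -0.1]
opening: 0.0381
```

```bash
python3 -c "
from h import *
plan(.4674,-.294,.0873,147)
w=viewer.camera('wrist'); cv2.imwrite('pics/w15.png',w)
s,R,p=pose(); c=cam('wrist',(R,p)); print('home dot/pin pred',proj(c,[[.4674+.05*np.cos(np.radians(56.5)),-.294+.05*np.sin(np.radians(56.5)),.081]]))
a,b=viewer.camera('side'),viewer.camera('scene'); cv2.imwrite('pics/d15.png',a); cv2.imwrite('pics/s15.png',b)
cv2.imwrite('pics/z15.png',np.hstack([cv2.resize(a[270:370,190:290],(400,400)),cv2.resize(b[150:240,215:305],(400,400))]))"
```

```text
t 24.52 tcp [ 0.4669 -0.2939  0.2217] phi 146.05 down-tilt [ 0.  0. -1.] F [ 0.6  0.3 -0.1] open 0.0381
travel [-0.003  0.896 -0.001] yaw -0.033
home dot/pin pred [[315.04102834 280.82145744]]
```

View pics/w15.png

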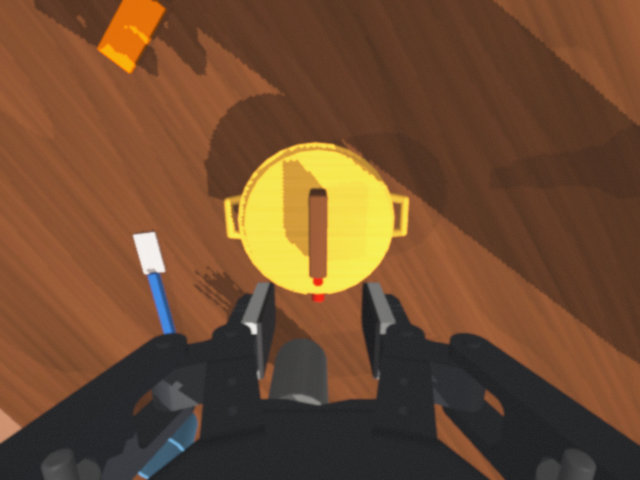

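View pics/z15.png

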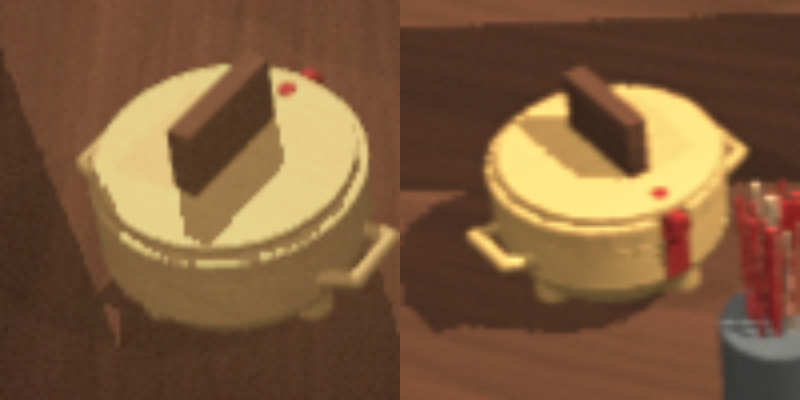

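View pics/s15.png

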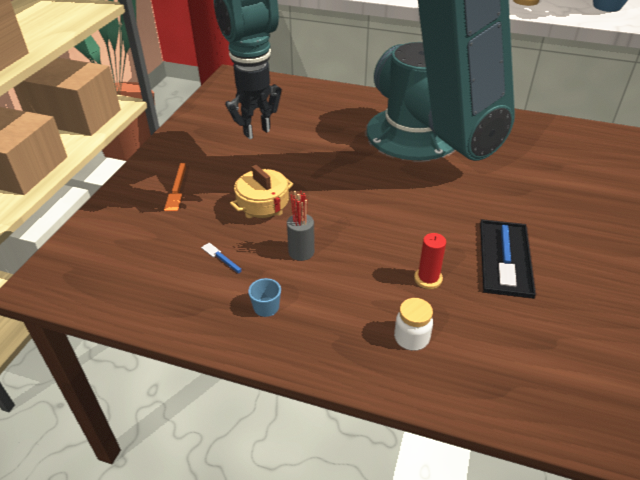

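```bash
python3 -c "
import cv2,numpy as np
a,b=cv2.imread('pics/scene0.png').astype(int),cv2.imread('pics/s15.png').astype(int)
for n,(x0,x1,y0,y1) in dict(candle=(414,446,232,288),sticks=(287,316,215,260),tea=(248,282,278,316),jar=(394,434,298,350)).items(): print(n,np.abs(a-b)[y0:y1,x0:x1].mean().round(2))
from cell import order; print(order.finish_job())"
```

```text
candle 1.1
sticks 1.05
tea 1.02
jar 0.85
the job is handed in; nothing more can be done
None
```

The job is done and handed in at about 24.7 s of the 67 s allowed.

- **Spatula:** I lifted the larger blue one off the burner and laid it flat in the black tray, roughly centred. The wrist picture after release and the last scene picture both show it lying inside the walls.
- **Lid:** I set the pin on top of the rim about 47° round from the notch and turned the lid with light pressure, 6–10 N. At about 53–56° the tool sank and the upward push vanished, so the pin had dropped into the notch. I then lowered the lid until it met the rim with the tool at 87.3 mm, the height worked out for fully home.
- **Last checks:** With the gripper raised clear, all three cameras show the lid flat with the pin in the notch. The candle, stick cup, tea cup and jar match the first scene picture; only image noise differs.
- **Disagreements:** The cameras put the burner's centre up to 5 mm apart. I used the wrist camera's value, which repeated to 0.5 mm, and the lid went home with no sideways force. Estimates of the notch angle ran from 52° to 57°, and pressing while turning found it. The tool sank a moment too far when laying the spatula down, pressing it on the tray floor with 17 N, still under the limits.

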